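# Close a flow channel on its dowels and hold it shut

### The arm

A 7-joint arm with a two-finger parallel gripper is mounted at the origin on the work surface. World frame = base frame: x ahead of the robot, y to its left, z up, the work surface at z = 0. Lengths are in m, angles in rad, forces in N, time in s.
With the tool pointing down it reaches from about 0.4 to 0.9 m from the base axis. Payload 5.6 kg.
Tool frame: the origin (TCP) lies midway between the tips of the shut fingers; the grasp point (between the pads) lies 19 mm behind it; z points along the fingers, y is the line along which they close (so a half turn about z gives the same grasp; the last joint's range is limited). The gripper opens to 92 mm and grips with 3 to 60 N. Pads are 20 mm wide; open, the fingers measure 128 mm over their backs; the gripper's body (75 mm by 189 mm) begins 69 mm behind the grasp point.
Start: joints at [-1.287, 0.468, -0.012, 1.603, 0.006, 1.071, -0.056], TCP at [0.209, 0.616, 0.215] pointing down, gripper open.
Joint ranges: [-2.53, 2.53], [-0.31, 2.02], [-1.57, 1.55], [0.28, 2.44], [-1.29, 4.43], [0.15, 1.84], [-2.92, 2.92]. Speed limits (rad/s): [2.57, 2.57, 3.14, 3.14, 3.14, 3.14, 3.14].

### API

Orientations are given as a 3x3 rotation matrix whose columns are the frame's x, y, z axes.
In Python, from station import env, effector, solver, viewer, workorder, search_frame, tip_of gives the robot as it stands. Calls block until the motion is done:
- env.reach(position, orientation): joint-space move of the TCP to a pose.
- env.movel(position, frame=None, rate=0.15): straight line of the TCP; frame=None keeps the orientation; rate is the mean speed in m/s.
- env.goto_joints(angles): joint-space move.
- effector.release() and effector.grasp(squeeze=None): open the fingers fully, or close them until they stop; squeeze is the grip in N (None keeps the last).
- env.pause(seconds).
- solver.inverse_kinematics(position, orientation): joint angles nearest the present ones, or None.
- env.sense(): the state.
- viewer.read_camera(name): name is "scene" or "top"; returns (picture, depth): 420x560x3 uint8, red, green, blue; 420x560 float32, m along the optical axis (not along the pixel's ray), 0 where there is no reading.
- viewer.camera_info(name): a dict with "intrinsics" (3x3 intrinsics, pixels), "dist_coeffs" ([k1, k2, p1, p2, k3] as OpenCV has them; the pictures are not rectified), "eye" and "rotation" of the camera in the world. Camera axes: x right, y up, looking along -z (the intrinsics and any distortion apply to the point x, -y, -z); pixel columns grow to the right and rows downward; lengths in m; the calibration is good to about 2 mm. A picture is of the moment at which its call begins. camera_info takes no time and is no camera call.
A pose or a line that the arm cannot do raises env.PlanningError and nothing moves.
- workorder.finish_job(): hands the job in; it is judged then, once.
Trained networks look in the newest picture that a camera, given by its name, has taken for a name from the list of things; names that differ only in an ending like _2 or _b are one class to them, and where a whole thing is asked for, a point or a joint stands for the part that bears it (a point fixed in the world has none). Each returns a list of dicts, best first, with "score" (0 to 1); they miss things now and then, are a little off and sometimes report something else, mostly with a low value. They report only what shows in the picture. A call takes as long as a camera call. They do not tell look-alikes from the thing itself.
- search_frame(camera, name): "at" ([x, y, z] in m, in world coordinates, good to about 4 mm: the middle of the surface that is visible of it).
- tip_of(camera, name): "at" ([x, y, z] in m, in world coordinates, good to about 4 mm: a listed point, or the origin of a listed thing).
The state is a dict: "t": time; "joint_positions": joint angles; "joint_velocities": joint speeds; "tau": joint torques, N m; "ee_pos": TCP position; "tcp_rot": TCP orientation; "wrist_force": force on the tool from outside, world axes, zero at the start; "moment": the same for the moment, N m; "gripper_width": finger opening in m; "grasp_force": force on a finger pad.
Only numpy, scipy, OpenCV 4.12 (cv2) and the standard library are available. Lean on these libraries where they do the work, as an engineer would, in place of code of your own. Each camera call takes 0.05 s, during which the arm holds its last target. There are 200 camera calls.

### The job

Slide the thermostat's clear cover all the way back, then pick the upper half of the flow channel off the blue mat and fit it on the two dowels of the lower half in the bay, red mark over red mark. Press it down firmly and evenly against the springy orange seal until the two faces meet, without slamming or crushing it, and finish while still holding it pressed shut with the gripper, so that a colleague can put the screws in. Do not disturb the bottle, the screw dish or the screwdriver on the steel tray.

Things in the scene. Friction and masses are not known exactly. Their poses are not given: they have to be found in the camera images.
- unit: Channel thermostat, fixed: white housing 68 mm high, 250 mm wide (y), with aluminium tracks at the sides up to 82 mm. Origin: on the bench under the centre of its open-topped bay (120 mm in x, 200 mm in y). Behind the bay (+x) is a closed deck on to which the cover slides. The housing reaches from x = -75 to +190 mm. z up.
- cover (a joint): Clear sliding cover with a blue frame on top of the thermostat, closing the bay: 0 m = shut, 0.12 m = fully back at its stop. It slides along the thermostat's +x, takes about 2 N to move and stays where it is left. Its upper side is 75 mm above the bench.
- cover_handle (a point): Centre of the top edge of the cover's black handle: an upright bar 12 mm thick (x), 80 mm long (y), standing 30 mm above the cover, top 105 mm above the bench. Axes as those of unit. It stands 14 mm behind the cover's front edge.
- lower_face (a point): Centre of the top (parting) face of the channel's lower half, a steel block 70 x 180 mm (x, y) fixed in the bay, face 54 mm above the bench. Axes as unit, z up out of the face. Hard under the seal: the halves must not be forced together with more than about 80 N.
- dowel_red (a point): Tip of the lower half's brass dowel next to the red mark: 10 mm in diameter, 15 mm high with a tapered nose over the upper 6 mm; it stands at x = 0, y = +73 mm from lower_face.
- dowel_plain (a point): Tip of the lower half's second dowel, of the same shape, at x = +14 mm, y = -73 mm from lower_face, so that the upper half fits only one way round.
- upper: Upper half, loose, face down on the mat: white plate 64 x 176 mm (x, y), 16 mm thick, with a centred black grip bar on top, 36 mm wide (x), 112 long (y), 30 high; fittings reach 58 mm above the underside. 0.29 to 0.47 kg. Origin: centre of the underside (mating face); y along towards the red mark and red fitting, z up. Seated, its frame coincides with lower_face.
- hole_red (a point): Centre of the mouth, in the underside, of the upper half's through hole next to the red mark; diameter 11.6 mm; at x = 0, y = +73 mm of upper.
- hole_plain (a point): The same for the other hole, at x = +14 mm, y = -73 mm of upper.
- mat: Blue mat 150 x 210 mm (x, y), 4 mm thick, fixed on the bench to the left or the right of the thermostat. Origin: centre of its underside.
- tray: Steel tool tray 170 x 210 mm (x, y), fixed on the bench on the other side of the thermostat; rim 14 mm high, floor 6 mm. Origin: centre of its underside.
- bottle: Bystander: glass bottle with blue cap, 60 mm in diameter, 125 mm high, standing on the tray. Origin: centre of its underside.
- dish: Bystander: white round dish of screws, 60 mm in diameter, 22 mm high, on the tray. Origin: centre of its underside.
- driver: Bystander: red-handled screwdriver, 150 mm long, lying on the tray. Origin: under it, on its axis; x points towards its tip.
- seal (a joint): Orange springy sealing frame around the centre of the lower half's face, 44 x 120 mm. 0 m = free, 3 mm proud of the face; 0.003 = pressed flush. It begins to give at about 5.5 N and is flush at about 10 N, weight of the upper half included; dowel friction adds to that, so 15 to 20 N from the gripper closes it. Unpressed it holds the upper half 3 mm off.
Not all that is in view belongs to the job. Leave any purple or turquoise look-alike of the upper alone.

How it is judged:
On the way, in this order (a step that is already met when the one before it is completed fails the run):
1. The cover is slid all the way back (value of joint cover above 0.11 m), for 0.2 s.
2. The upper half is picked up in the fingers, off the mat (height (world z) of upper above 0.035 m and contact force between the fingers and upper above 2 N and horizontal distance between upper and lower_face above 0.05 m), for 0.2 s.
At the end, for the whole second after the job is handed in: Through the last second: upper half on both dowels the right way round (centres within 2.5 mm, 0.03 rad), faces pressed together (gap under 1.5 mm mid, 2.5 mm at the dowels; unpressed the seal holds it 3 mm off), fingers on it, at rest, cover back (over 105 of 120 mm) (value of joint cover above 0.105 m and horizontal distance between upper and lower_face below 0.0025 m and z of upper in the frame of lower_face below 0.0015 m and z of each of hole_red, hole_plain in the frame of lower_face below 0.0025 m and angle between the y axis of upper and the y axis of lower_face, either way round below 0.03 rad and horizontal distance between hole_red and dowel_red below 0.004 m and contact force between the fingers and upper above 2 N and linear speed of upper below 0.02 m/s); the arm keeps its last pose, push and grip.
It fails at once if The halves are slammed or crushed together (over 80 N) (contact force between upper and unit above 80 N).
It fails at once if The bottle is disturbed (distance of bottle from where it was at the start of the episode above 0.03 m or angle between bottle's own z axis and vertical above 0.5 rad).
It fails at once if The screw dish is disturbed (distance of dish from where it was at the start of the episode above 0.03 m).
It fails at once if The screwdriver is disturbed (distance of driver from where it was at the start of the episode above 0.03 m).
It also fails if it takes over 56 s, if anything falls off the work surface, if the arm or the gripper's body presses on something with over 40 N, if the wrist force passes 120 N, or if a joint passes its speed limit or range.

## Working session

There is one attempt and no reset: what is moved stays moved. The work goes in short steps, each a Python script; the robot and the scene stay as the last script left them, time stands still between calls to the robot, and variables do not carry over. Pictures are saved under pics/ and viewed, at most 10 in all, crops included, and the job is handed in when it is done.

```bash
ls; mkdir -p pics; cat > h.py <<'E'
import numpy as np, cv2
from station import env, effector, solver, viewer, workorder, search_frame, tip_of
def cam(n):
    i=viewer.camera_info(n); return np.array(i["intrinsics"],float),np.array(i["dist_coeffs"],float),np.array(i["eye"],float),np.array(i["rotation"],float)
def ray(n,px):
    K,d,e,R=cam(n); u=cv2.undistortPoints(np.array(px,float).reshape(-1,1,2),K,d).reshape(-1,2)
    return e,(np.c_[u[:,0],-u[:,1],-np.ones(len(u))])@R.T
def at_z(n,px,z):
    e,r=ray(n,px); return e+r*((z-e[2])/r[:,2])[:,None]
def by_depth(n,px,dep):
    e,r=ray(n,px); return e+r*np.array([[dep[int(v),int(u)]] for u,v in px])
def proj(n,P):
    K,d,e,R=cam(n); c=(np.atleast_2d(P)-e)@R; c=c*[1,-1,-1]
    return cv2.projectPoints(c.reshape(-1,1,3),np.zeros(3),np.zeros(3),K,d)[0].reshape(-1,2)
def shot(n,f):
    p,d=viewer.read_camera(n); cv2.imwrite(f"pics/{f}.png",p[:,:,::-1]); np.save(f"pics/{f}.npy",d); return p,d
E
cat > a.py <<'E'
from h import *
np.set_printoptions(precision=4,suppress=True)
for n in ("scene","top"):
    shot(n,n+"0"); print(n,cam(n)[2],cam(n)[3].tolist())
    for k in ("cover_handle","lower_face","dowel_red","dowel_plain","upper","hole_red","hole_plain","unit","mat","tray","bottle"):
        print(k,[(np.round(r["at"],4).tolist(),round(r["score"],2)) for r in tip_of(n,k)[:3]])
print(env.sense())
E
python3 a.py; python3 -c "
import cv2,numpy as np
a=cv2.imread('pics/scene0.png');cv2.imwrite('pics/s.png',a)"
```

```text
pics
scene [1.2034 0.3862 0.6803] [[-0.48598072090147704, -0.5218917310217384, 0.7010362044881953], [0.8739071580964006, -0.299766033968208, 0.3826572930271217], [0.0104411656415349, 0.798604624310494, 0.6017654327808647]]
cover_handle [([0.4404, -0.0365, 0.1031], 0.8)]
lower_face [([0.5042, 0.3267, -0.0005], 0.38)]
dowel_red []
dowel_plain []
upper [([0.2883, 0.3899, -0.0018], 0.93), ([0.7188, 0.2922, -0.0002], 0.75), ([0.5081, 0.326, 0.0039], 0.7)]
hole_red [([0.2945, 0.3219, 0.0018], 0.77), ([0.6452, 0.3111, -0.0036], 0.76), ([0.4687, 0.3914, 0.0058], 0.62)]
hole_plain [([0.7936, 0.2945, 0.0014], 0.97), ([0.2621, 0.4605, 0.0007], 0.64), ([0.5579, 0.2686, 0.0017], 0.61)]
unit [([0.4791, -0.0408, 0.0006], 0.68)]
mat [([0.5086, 0.3286, 0.0025], 0.61), ([0.5599, 0.2705, 0.005], 0.32)]
tray [([0.4835, -0.3328, 0.0001], 0.87)]
bottle [([0.5214, -0.3768, 0.0035], 0.72)]
top [ 0.278  -0.0016  1.2219] [[-0.012383155454056605, 0.9811047980601864, -0.19308037881742918], [-0.9999122007641051, -0.01306083130191059, -0.0022372860315229164], [-0.004716802315603599, 0.19303572184697917, 0.9811803
[... 501 characters left out ...]
0.0006], 0.89)]
tray [([0.4854, -0.333, 0.0008], 0.67)]
bottle [([0.522, -0.3772, 0.0029], 0.83)]
{'t': 1.2, 'joint_positions': array([-1.287 ,  0.4675, -0.0116,  1.6027,  0.006 ,  1.0714, -0.0564]), 'joint_velocities': array([ 0.0003,  0.0009, -0.0011,  0.0012, -0.0001, -0.0007, -0.0002]), 'tau': array([ -0.0002, -52.041 ,  -0.0123, -24.4067,  -0.0567,   0.0114,
         0.    ]), 'ee_pos': array([0.2087, 0.6156, 0.2146]), 'tcp_rot': array([[-0.947 ,  0.3211,  0.0001],
       [ 0.3211,  0.947 , -0.    ],
       [-0.0001,  0.    , -1.    ]]), 'wrist_force': array([0.4149, 0.2991, 0.4617]), 'moment': array([-0.0091,  0.0479, -0.0205]), 'grasp_force': 0.0, 'gripper_width': 0.09201146234196464}
```

View pics/scene0.png

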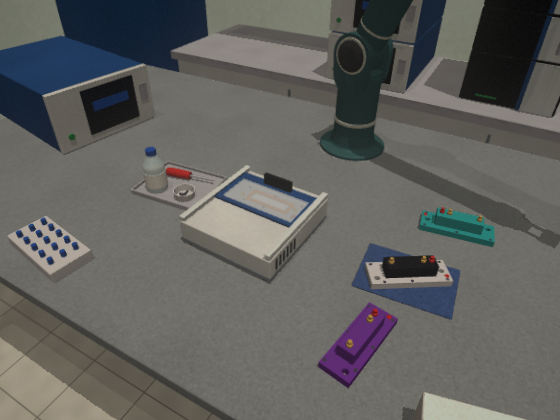

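View pics/top0.png

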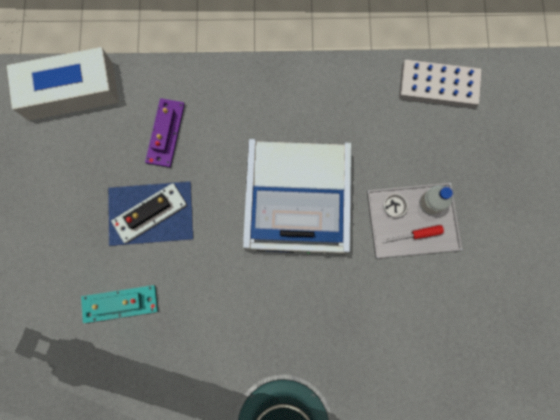

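The pictures show the closed thermostat in the middle, with its handle at (297,234) in top. The white and black upper half lies on the blue mat at (148,212) in top, red end to the lower left. The purple one at (166,132) and the turquoise one at (120,303) are decoys, and the tray is on the right with the bottle. Next I check the yaws and open the cover.

```bash
cat > b.py <<'E'
from h import *
np.set_printoptions(precision=4,suppress=True)
p=cv2.imread("pics/top0.png")
# unit yaw from the tray-free track outer edges (top): bright edge points per row
w=at_z("top",[(281,233),(315,235),(255,141),(247,247),(350,144),(352,251)],0.105); print(w)
w=at_z("top",[(255,141),(245,249),(350,144),(353,251)],0.082); print(w, np.degrees(np.arctan2((w[0]-w[1])[1],(w[0]-w[1])[0])),np.degrees(np.arctan2((w[2]-w[3])[1],(w[2]-w[3])[0])))
# plate outline
hsv=cv2.cvtColor(p,cv2.COLOR_BGR2HSV); m=((hsv[...,1]<70)&(hsv[...,2]>140)).astype(np.uint8); m[:,:100]=0;m[:,200:]=0;m[:180]=0;m[250:]=0
pts=np.argwhere(m)[:,::-1]; W=at_z("top",pts,0.02)[:,:2].astype(np.float32); print(len(W),cv2.minAreaRect(W))
hd=[np.array(r) for r in ([0.4379,-0.0363,.104],)][0]; print(proj("top",hd),proj("scene",hd))
R=np.array([[-1,0,0],[0,1,0],[0,0,-1.]])
for q in ([.395,-.036,.2],[.395,-.036,.09],[.56,-.036,.09]): print(q,solver.inverse_kinematics(q,R))
for yaw in (31,0):
  for s in (1,-1):
    c,t=np.cos(np.radians(yaw))*s,np.sin(np.radians(yaw))*s
    Rg=np.array([[t,c,0],[-c,t,0],[0,0,-1.]]); print(np.linalg.det(Rg))
    for q in ([.508,.3275,.03],[.478,-.04,.08]): print(yaw,s,q,solver.inverse_kinematics(q,Rg))
E
python3 b.py
```

```text
[[ 0.4391 -0.0018  0.105 ]
 [ 0.4334 -0.0794  0.105 ]
 [ 0.6603  0.0571  0.105 ]
 [ 0.4079  0.076   0.105 ]
 [ 0.6496 -0.1679  0.105 ]
 [ 0.3958 -0.1624  0.105 ]]
[[ 0.6682  0.0583  0.082 ]
 [ 0.406   0.0823  0.082 ]
 [ 0.6573 -0.1714  0.082 ]
 [ 0.3982 -0.168   0.082 ]] -5.221446684762658 -0.7504847124803002
891 ((0.508073627948761, 0.32737550139427185), (0.06602460145950317, 0.1782601773738861), 32.43370819091797)
[[296.0841 233.3693]] [[277.9263 177.3406]]
[0.395, -0.036, 0.2] [-0.5295  0.029   0.5558  2.2249 -0.0196  0.8922  1.6092]
[0.395, -0.036, 0.09] [-0.3532  0.2558  0.4059  2.3142 -0.1781  0.599   1.7593]
[0.56, -0.036, 0.09] [-0.2896  0.4963  0.3745  1.9383 -0.2575  0.7532  1.8038]
-1.0Traceback (most recent call last):
  File "b.py", line 17, in <module>
    for q in ([.508,.3275,.03],[.478,-.04,.08]): print(yaw,s,q,solver.inverse_kinematics(q,Rg))
                                                               ~~~~~~~~~~~~~~~~~~~~~~~~~^^^^^^
  File "scipy/spatial/transform/_rotation.pyx", line 1143, in scipy.spatial.transform._rotation.Rotation.from_matrix
ValueError: Non-positive determinant (left-handed or null coordinate frame) in rotation matrix 0: [[ 0.515   0.8572  0.    ]
 [-0.8572  0.515   0.    ]
 [ 0.      0.     -1.    ]].
```

```bash
cat >> h.py <<'E'
def tool(a):  # pointing down, closing axis at world angle a (rad)
    c,s=np.cos(a),np.sin(a); return np.array([[-s,c,0],[c,s,0],[0,0,-1.]])
E
cat > c.py <<'E'
from h import *
np.set_printoptions(precision=4,suppress=True)
a=np.radians(-3); u=np.array([np.cos(a),np.sin(a),0]); R=tool(a+np.pi/2); h=np.array([.438,-.037,.09])
p0=h-u*.036
effector.grasp(10); 
env.reach(p0+[0,0,.10],R); env.movel(p0,R,rate=.15)
f0=env.sense()["wrist_force"]
env.movel(p0+u*.125,R,rate=.08); 
for i in range(12):
    s=env.sense(); f=(s["wrist_force"]-f0); print(s["t"],s["ee_pos"],f)
    if f@u<-8: break
    env.movel(p0+u*(.130+.003*i),R,rate=.05)
    
env.movel(s["ee_pos"]-u*.02,R); env.movel(s["ee_pos"]-u*.02+[0,0,.1],R,rate=.25)
effector.release()
env.reach([.508,.3274,.16],tool(np.radians(32)))
for n in ("scene","top"):
    shot(n,n+"1")
    for k in ("cover_handle","lower_face","dowel_red","dowel_plain","upper","hole_red","hole_plain","unit"):
        print(n,k,[(np.round(r["at"],4).tolist(),round(r["score"],2)) for r in tip_of(n,k)[:3]])
s=env.sense();print(s["t"],s["ee_pos"],s["joint_positions"],s["wrist_force"])
E
python3 c.py
```

```text
7.4917 [ 0.5268 -0.0418  0.0901] [-1.3005 -0.1294 -0.0933]
7.7417 [ 0.5296 -0.0419  0.0898] [-6.7413  0.9105  5.3702]
7.9917 [ 0.5297 -0.0419  0.0895] [-13.9424   0.8489  12.5627]
scene cover_handle [([0.5491, -0.044, 0.1027], 0.95)]
scene lower_face [([0.4777, -0.0407, 0.0543], 0.82), ([0.5198, -0.3732, 0.005], 0.57)]
scene dowel_red [([0.4808, 0.0347, 0.0699], 0.97), ([0.4797, -0.0389, 0.0539], 0.69), ([0.4413, -0.3281, 0.0055], 0.47)]
scene dowel_plain [([0.4876, -0.1137, 0.0657], 0.68)]
scene upper [([0.7195, 0.2936, 0.0002], 0.83), ([0.5072, 0.3277, 0.0032], 0.77), ([0.2836, 0.3902, 0.0009], 0.6)]
scene hole_red [([0.4732, 0.3924, 0.0051], 0.79), ([0.2957, 0.3191, 0.0015], 0.68)]
scene hole_plain [([0.5584, 0.2721, 0.0036], 0.96), ([0.2597, 0.4618, -0.0006], 0.71), ([0.7905, 0.296, 0.0017], 0.69)]
scene unit [([0.4778, -0.0357, -0.0008], 0.83)]
top cover_handle [([0.52, -0.3759, 0.0037], 0.16)]
top lower_face [([0.4755, -0.0393, 0.0554], 0.57)]
top dowel_red [([0.479, 0.0343, 0.0661], 0.64)]
top dowel_plain [([0.4856, -0.1118, 0.0702], 0.56)]
top upper [([0.5064, 0.3263, 0.0013], 0.93), ([0.2832, 0.3921, 0.0017], 0.76), ([0.7164, 0.296, -0.0036], 0.72)]
top hole_red [([0.6537, 0.3051, 0.0036], 0.86), ([0.4681, 0.3904, 0.0066], 0.76), ([0.2948, 0.3188, -0.0038], 0.66)]
top hole_plain [([0.5587, 0.2719, 0.0021], 0.88), ([0.2593, 0.461, -0.0012], 0.7), ([0.7935, 0.2921, -0.0034], 0.58)]
top unit [([0.4814, -0.0394, 0.0031], 0.89), ([0.4793, -0.3315, -0.0036], 0.45)]
12.5167 [0.508  0.3274 0.16  ] [-1.0405  0.4868  0.5479  1.7963 -0.3057  0.9436  0.1957] [0.051  0.7417 0.3051]
```

```bash
python3 -c "
import cv2
a=cv2.imread('pics/scene1.png')[150:290,160:350];b=cv2.imread('pics/top1.png')[125:265,230:370]
cv2.imwrite('pics/v1.png',cv2.hconcat([cv2.resize(a,(440,324),interpolation=3),cv2.resize(b,(324,324),interpolation=3)]))"
```

```text
(no output)
```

View pics/v1.png

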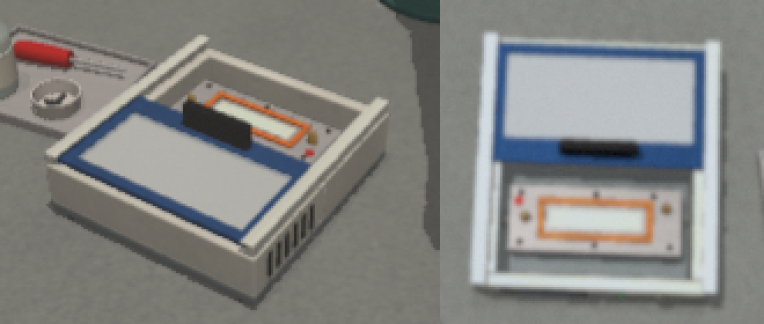

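The cover is back, with the handle at about (298,188) in top. The lower half with its orange seal is clear, with dowels at about (267,218) and (328,215) in top and the red mark on the left. Next I refine positions from these pixels.

```bash
cat > d.py <<'E'
from h import *
np.set_printoptions(precision=4,suppress=True)
def tri(a,b):
    e1,r1=ray("top",[a]);e2,r2=ray("scene",[b]);r1,r2=r1[0],r2[0]
    A=np.c_[r1,-r2];t=np.linalg.lstsq(A,e2-e1,rcond=None)[0];P,Q=e1+t[0]*r1,e2+t[1]*r2;return (P+Q)/2,np.linalg.norm(P-Q)
print(tri((266.7,218.3),(294.7,209.0)),tri((328.1,215.3),(242.5,191.8)))
p=cv2.imread("pics/top1.png");hsv=cv2.cvtColor(p,cv2.COLOR_BGR2HSV)
def comp(m,box,z,cam="top"):
    x0,y0,x1,y1=box;k=np.zeros(m.shape,bool);k[y0:y1,x0:x1]=1;pts=np.argwhere(m&k)[:,::-1]
    W=at_z(cam,pts,z)[:,:2].astype(np.float32);return len(W),cv2.minAreaRect(W),W.mean(0)
H,S,V=[hsv[...,i].astype(int) for i in range(3)]
org=(H>5)&(H<18)&(S>130)&(V>130)
print("seal top",comp(org,(262,205,340,235),.057))
q=cv2.cvtColor(cv2.imread("pics/scene1.png"),cv2.COLOR_BGR2HSV).astype(int)
print("seal scene",comp((q[...,0]>5)&(q[...,0]<18)&(q[...,1]>130)&(q[...,2]>130),(235,180,300,225),.057,"scene"))
print("handle",comp(V<50,(275,175,325,200),.105))
print("orange thr", p[205:235:2,300].tolist())
# rays for handle top edge centre
print(at_z("top",[(298.3,188)],.105))
E
python3 d.py
```

```text
(array([0.481 , 0.0332, 0.0601]), np.float64(0.002653899305351232)) (array([ 0.4858, -0.1138,  0.0621]), np.float64(0.0026154588044146575))
seal top (169, ((0.47868308424949646, -0.04018514230847359), (0.11580405384302139, 0.04047941789031029), 86.93409729003906), array([ 0.4788, -0.0419], dtype=float32))
seal scene (162, ((0.4783005118370056, -0.03791877254843712), (0.11869493126869202, 0.04466332867741585), 85.56587982177734), array([ 0.4742, -0.0258], dtype=float32))
handle (160, ((0.5407038927078247, -0.043837565928697586), (0.07216277718544006, 0.011949364095926285), 89.22077941894531), array([ 0.541 , -0.0438], dtype=float32))
orange thr [[137, 137, 135], [178, 181, 184], [173, 179, 187], [111, 141, 191], [102, 129, 177], [183, 187, 190], [212, 217, 210], [215, 219, 210], [213, 219, 211], [206, 212, 206], [169, 179, 193], [88, 132, 196], [150, 163, 191], [184, 185, 190], [168, 169, 174]]
[[ 0.5443 -0.0434  0.105 ]]
```

```bash
cat > e.py <<'E'
from h import *
np.set_printoptions(precision=4,suppress=True)
for n,bx in (("top",[(275,220,325,245),(275,178,325,202)]),("scene",[(262,170,296,192),(235,190,272,218)])):
  for i,(x0,y0,x1,y1) in enumerate(bx):
    p=cv2.imread(f"pics/{n}{i}.png"); d=np.load(f"pics/{n}{i}.npy"); m=p.max(2)<60
    k=np.zeros(m.shape,bool);k[y0:y1,x0:x1]=1;pts=np.argwhere(m&k)[:,::-1]
    P=by_depth(n,pts,d); t=P[(P[:,2]>.098)&(P[:,2]<.112)]; lo,hi=np.percentile(t,[5,95],axis=0)
    print(n,i,len(pts),len(t),t.mean(0),lo,hi)
# blue frame front edge of cover, in top, along column world
for i in (0,1):
  p=cv2.imread(f"pics/top{i}.png"); h=cv2.cvtColor(p,cv2.COLOR_BGR2HSV).astype(int)
  m=(abs(h[...,0]-110)<15)&(h[...,1]>120)
  for c in (270,330):
    r=np.where(m[130:250,c])[0]+130; W=at_z("top",[(c,r.min()-.5),(c,r.max()+.5)],.075); print(i,c,r.min(),r.max(),W[:,:2].tolist())
E
python3 e.py
```

```text
top 0 171 132 [ 0.4381 -0.038   0.1056] [ 0.4338 -0.0713  0.1017] [ 0.4432 -0.0041  0.1091]
top 1 185 120 [ 0.5436 -0.0434  0.1052] [ 0.5393 -0.0755  0.1   ] [ 0.5474 -0.01    0.109 ]
scene 0 304 117 [ 0.4431 -0.0345  0.1031] [ 0.4382 -0.0708  0.0987] [0.4471 0.0003 0.107 ]
scene 1 326 125 [ 0.5494 -0.0392  0.103 ] [ 0.5453 -0.0754  0.0984] [ 0.5531 -0.005   0.107 ]
0 270 188 238 [[0.5535873954152971, 0.023114095308929435], [0.43071135142814054, 0.02417783589184483]]
0 330 190 241 [[0.5467299187613195, -0.12020786775919959], [0.4218316759129812, -0.11618119040612965]]
1 270 145 194 [[0.6611354085055008, 0.02217538906526444], [0.5364242062528269, 0.023263249932158395]]
1 330 148 196 [[0.6514515524760345, -0.12354434628360643], [0.529613012886867, -0.11965913301983154]]
```

The images put the travel at only about 106 mm, though the push stalled at 14 N. Before going on I push the cover again, harder and lower.

```bash
cat > f.py <<'E'
from h import *
np.set_printoptions(precision=4,suppress=True)
a=np.radians(-3); u=np.array([np.cos(a),np.sin(a),0]); R=tool(a+np.pi/2)
p0=np.array([.515,-.0415,.084])
effector.grasp(10); env.reach(p0+[0,0,.06],R); env.movel(p0,R,rate=.15)
f0=env.sense()["wrist_force"]
for i in range(14):
    env.movel(p0+u*(.014+.003*i),R,rate=.05); s=env.sense(); f=s["wrist_force"]-f0; print(round(s["t"],2),s["ee_pos"],f)
    if f@u<-25: break
shot("top","top2");shot("scene","scene2")
E
python3 f.py
```

```text
16.23 [ 0.5295 -0.0421  0.0843] [-1.0616  1.1595  1.6743]
16.48 [ 0.5295 -0.0422  0.0838] [-7.9202  1.1379  6.5475]
16.73 [ 0.5296 -0.0422  0.0835] [-15.977    0.3247  13.0455]
16.98 [ 0.5296 -0.0422  0.0833] [-23.1254   1.6307  20.1985]
17.23 [ 0.5296 -0.0421  0.083 ] [-30.2159   2.62    27.1656]
```

```bash
cat > g.py <<'E'
from h import *
np.set_printoptions(precision=4,suppress=True)
s=env.sense(); p=s["ee_pos"]; env.movel(p-[.015,0,0]); env.movel(p+[-.015,0,.09],rate=.25); effector.release()
a=np.radians(32); P=np.array([.5077,.3272,.0265])
env.reach(P+[0,0,.06],tool(a)); env.movel(P,tool(a),rate=.12)
effector.grasp(50); s=env.sense(); print(s["gripper_width"],s["grasp_force"],s["ee_pos"])
env.movel(P+[0,0,.115],rate=.15); env.pause(.2); s=env.sense(); print(s["t"],s["gripper_width"],s["grasp_force"],s["wrist_force"],s["moment"])
ay=np.radians(-3.1); L=np.array([.4770,-.0396,0]); 
T=L+[0,0,.0225+.054+.045]
env.reach(T+[0,0,.02],tool(ay)); env.movel(T,tool(ay)); env.pause(.2)
for n in ("scene","top"):
    shot(n,n+"3")
    for k in ("upper","hole_red","hole_plain","dowel_red"):
        print(n,k,[(np.round(r["at"],4).tolist(),round(r["score"],2)) for r in tip_of(n,k)[:4]])
s=env.sense(); print(s["t"],s["ee_pos"],s["gripper_width"],s["wrist_force"],s["moment"])
a=cv2.imread('pics/scene3.png')[110:290,160:350];b=cv2.imread('pics/top3.png')[125:265,230:370]
cv2.imwrite('pics/v3.png',cv2.hconcat([cv2.resize(a,(438,415),interpolation=3),cv2.resize(b,(350,415),interpolation=3)]))
E
python3 g.py
```

```text
0.03586334792610695 49.99527096748352 [0.5075 0.3271 0.0265]
23.6 0.035423807688461394 49.99298393726349 [ 0.5582 -0.4901 -3.6632] [-0.0571  0.0117  0.0356]
scene upper [([0.2866, 0.3918, 0.0007], 0.9), ([0.4791, -0.0416, 0.1007], 0.58), ([0.7174, 0.2968, -0.0026], 0.56)]
scene hole_red [([0.6462, 0.3107, 0.0025], 0.87), ([0.4835, 0.0378, 0.1004], 0.71), ([0.2936, 0.32, 0.0054], 0.61)]
scene hole_plain [([0.2579, 0.4639, -0.0013], 0.91), ([0.7929, 0.2984, -0.0005], 0.86), ([0.4862, -0.1124, 0.0986], 0.78)]
scene dowel_red [([0.4798, 0.0375, 0.0671], 0.71)]
top upper [([0.2844, 0.3886, -0.0002], 0.95), ([0.7156, 0.2979, -0.0014], 0.79)]
top hole_red [([0.2956, 0.3183, -0.0025], 0.9), ([0.6503, 0.3083, 0.0033], 0.56)]
top hole_plain [([0.7895, 0.2932, -0.0018], 0.88), ([0.2645, 0.4645, 0.0016], 0.68)]
top dowel_red []
25.9583 [ 0.477  -0.0396  0.1216] 0.035731545334021925 [-0.299  -0.1071 -3.8784] [-0.0982  0.0703  0.0295]
```

View pics/v3.png

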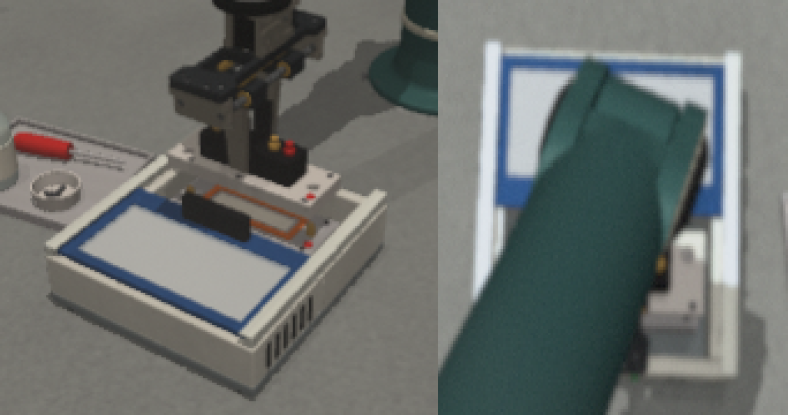

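The upper half is held level above the bay with its red mark at (310,197) over the lower one at (307,243). The cover and tray are undisturbed. I average several detections to centre it better.

```bash
cat > i.py <<'E'
from h import *
np.set_printoptions(precision=4,suppress=True)
acc={}
for i in range(9):
    viewer.read_camera("scene")
    for k in ("upper","hole_red","hole_plain","dowel_red","dowel_plain","lower_face"):
        zr=(.085,.115) if k[0] in "uh" else (.04,.08)
        for r in tip_of("scene",k):
            q=np.array(r["at"])
            if np.linalg.norm(q[:2]-[.477,-.04])<.1 and zr[0]<q[2]<zr[1]: acc.setdefault(k,[]).append(q); break
for k,v in acc.items(): print(k,len(v),np.median(v,0),np.mean(v,0),np.std(v,0))
print(env.sense()["t"])
E
python3 i.py
```

```text
upper 9 [ 0.4761 -0.0385  0.1   ] [ 0.4759 -0.039   0.0998] [0.0015 0.0013 0.0017]
hole_red 9 [0.4817 0.0376 0.0975] [0.4813 0.0377 0.0977] [0.0014 0.0016 0.0006]
hole_plain 9 [ 0.4866 -0.1143  0.0965] [ 0.4869 -0.1138  0.0966] [0.0013 0.0014 0.0011]
dowel_red 9 [0.4816 0.0358 0.067 ] [0.4812 0.0357 0.067 ] [0.0019 0.0019 0.0012]
dowel_plain 8 [ 0.4877 -0.1127  0.0669] [ 0.4875 -0.1129  0.0666] [0.0016 0.0007 0.001 ]
lower_face 9 [ 0.4778 -0.0407  0.0545] [ 0.4776 -0.041   0.0545] [0.0014 0.0009 0.0015]
29.1083
```

```bash
cat > j.py <<'E'
from h import *
np.set_printoptions(precision=4,suppress=True)
R=tool(np.radians(-3.1)); L=np.array([.4776,-.0406,0]); f0=env.sense()["wrist_force"]
env.movel(L+[0,0,.096],R,rate=.08)
z=.096
while z>.0765:
    z-=.002; env.movel(L+[0,0,z],R,rate=.03); s=env.sense(); f=s["wrist_force"]-f0
    print(round(s["t"],2),round(z,4),s["ee_pos"],f,s["moment"])
    if f[2]>12 or np.hypot(f[0],f[1])>10: break
shot("scene","scene4")
a=cv2.imread('pics/scene4.png')[110:290,160:350];cv2.imwrite('pics/v4.png',cv2.resize(a,(633,600),interpolation=3))
E
python3 j.py
```

```text
29.82 0.094 [ 0.4778 -0.0406  0.0942] [ 0.7105 -0.1864  0.6314] [-0.0492  0.1209 -0.0665]
30.07 0.092 [ 0.4776 -0.0405  0.092 ] [ 0.3853 -0.9875  0.4192] [-0.1173  0.0289  0.0181]
30.32 0.09 [ 0.4775 -0.0406  0.0899] [0.0572 0.4705 0.8759] [-0.1058  0.0348 -0.0749]
30.57 0.088 [ 0.4775 -0.0406  0.0879] [-0.4294  0.0883  0.6352] [-0.0375  0.0693 -0.0054]
30.82 0.086 [ 0.4775 -0.0406  0.0859] [-0.6606 -0.8783  1.1248] [-0.0755  0.0759 -0.0249]
31.07 0.084 [ 0.4775 -0.0406  0.0839] [-1.2738 -0.2705  1.3669] [-0.0364  0.0809  0.0208]
31.32 0.082 [ 0.4775 -0.0406  0.0819] [-0.652  -0.2168  0.0861] [0.038  0.0621 0.0071]
31.57 0.08 [ 0.4775 -0.0405  0.0799] [ 0.3154 -0.0383  1.1162] [ 0.0811  0.0295 -0.0402]
31.82 0.078 [ 0.4777 -0.0405  0.0783] [-1.2953  0.443   6.3969] [0.1307 0.4931 0.0107]
32.08 0.076 [ 0.4778 -0.0406  0.0764] [-2.6304  0.4412 11.5669] [0.1292 0.863  0.0117]
```

```bash
cat > k.py <<'E'
from h import *
np.set_printoptions(precision=4,suppress=True)
R=tool(np.radians(-3.1)); L=np.array([.4776,-.0406,0]); z=.076; w=-3.7
for i in range(14):
    z-=.001; env.movel(L+[0,0,z],R,rate=.02); env.pause(.1); s=env.sense(); f=s["wrist_force"]
    print(round(s["t"],2),round(z,4),s["ee_pos"],f[:3],s["moment"])
    if f[2]-w>24: break
env.pause(.4); s=env.sense(); print(s["t"],s["ee_pos"],s["wrist_force"],s["grasp_force"],s["gripper_width"])
for i in range(3):
  shot("scene","scene5")
  for k in ("upper","hole_red","hole_plain","cover_handle"):
    print(k,[np.round(r["at"],4).tolist() for r in tip_of("scene",k) if np.linalg.norm(np.array(r["at"][:2])-[.48,-.04])<.12])
a=cv2.imread('pics/scene5.png')[110:290,160:350];cv2.imwrite('pics/v5.png',cv2.resize(a,(633,600),interpolation=3))
E
python3 k.py
```

```text
32.48 0.075 [ 0.4778 -0.0405  0.0764] [-6.3672  0.9607 19.5985] [ 0.1281  1.7539 -0.065 ]
32.83 0.074 [ 0.4778 -0.0405  0.0763] [-10.8837   2.6313  34.3197] [0.2409 2.7056 0.032 ]
33.225 [ 0.4778 -0.0405  0.0763] [-11.1542   1.3529  33.9574] 50.007755756378174 0.03595021593522527
upper [[0.4774, -0.039, 0.0536]]
hole_red [[0.4822, 0.0399, 0.0519]]
hole_plain [[0.4872, -0.1122, 0.0517]]
cover_handle [[0.5457, -0.0466, 0.104]]
upper [[0.4758, -0.0408, 0.0505]]
hole_red [[0.4835, 0.0384, 0.053]]
hole_plain [[0.4874, -0.1168, 0.0534]]
cover_handle [[0.5472, -0.0459, 0.1041]]
upper [[0.4768, -0.0401, 0.0563]]
hole_red [[0.4808, 0.0394, 0.0552]]
hole_plain [[0.4875, -0.1166, 0.0526]]
cover_handle [[0.549, -0.0461, 0.1028]]
```

View pics/v5.png

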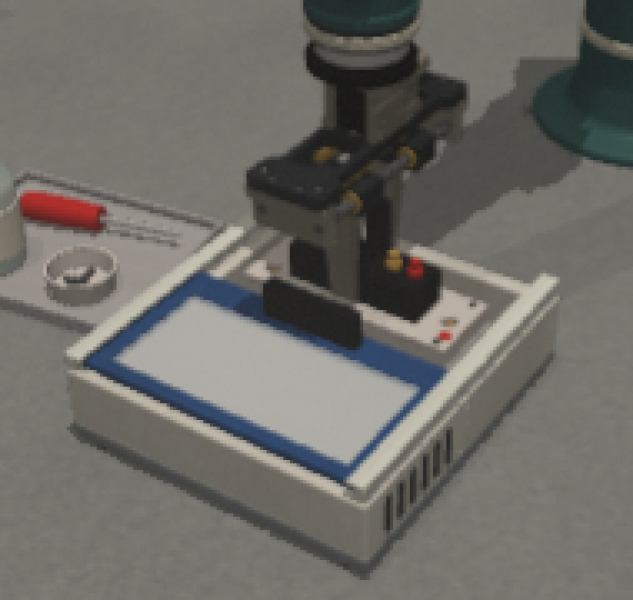

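The upper half is seated: red mark over red mark, a brass dowel showing in its hole at (450,322), and a hard stop at TCP z = 0.0763 m under about 35 N. The cover is back and the tray untouched, so I hand the job in.

```bash
python3 -c "
from h import *
print(workorder.finish_job())"
```

```text
the job is handed in; nothing more can be done
None
```

I handed the job in: the cover is back at its stop, and the gripper is holding the upper half pressed shut on both dowels at about 35 N, red mark over red mark. The tray items were not touched. No verdict came back, and the images put the cover's travel at only about 106 mm (not 120 mm), though a 30 N push would not move it further.

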